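# Empty spice jars through the drop-bottom recycling hopper

## Task

Clear the empty spice jars off the worktop for recycling: with the collecting tray pushed fully home under the hopper, put every spice jar on the worktop into the hopper, then draw the bolt so that the floor drops and the jars fall into the tray, and last pull the tray out to its stop with all the jars in it. Leave the narrow-necked bottles and the mug standing where they are.

Things in the scene. Friction and masses are not known exactly. Their poses are not given: they have to be found in the camera images.
- jar_onion: empty short squat spice jar with a white cap, 40 mm diameter, 71 mm high; stands upright at the start; to be recycled if present (None if absent or while held); origin at the centre of its underside, z along its axis towards the cap
- jar_onion_b: empty second jar just like jar_onion, a short squat spice jar with a white cap, 40 mm diameter, 71 mm high; stands upright at the start; to be recycled if present (None if absent or while held); origin at the centre of its underside, z along its axis towards the cap
- jar_garlic: empty slim spice jar with a white cap, 34 mm diameter, 89 mm high; stands upright at the start; to be recycled if present (None if absent or while held); origin at the centre of its underside, z along its axis towards the cap
- jar_seed_mix: empty small spice jar with a black cap, 37 mm diameter, 84 mm high; stands upright at the start; to be recycled if present (None if absent or while held); origin at the centre of its underside, z along its axis towards the cap
- jar_chili_lime: empty tall spice jar with a red cap, 44 mm diameter, 110 mm high; stands upright at the start; to be recycled if present (None if absent or while held); origin at the centre of its underside, z along its axis towards the cap
- jar_pepper_red: empty tall, thickest spice jar with a red cap, 50 mm diameter, 110 mm high; stands upright at the start; to be recycled if present (None if absent or while held); origin at the centre of its underside, z along its axis towards the cap
- oil_bottle_small: sauce bottle with a narrow neck and small cap, 40 mm diameter, 146 mm high, standing on the worktop; not to be moved; origin at the centre of its underside
- vinegar_bottle: sauce bottle with a narrow neck and small cap, 46 mm diameter, 188 mm high, standing on the worktop; not to be moved; origin at the centre of its underside
- sauce_bottle_amber: sauce bottle with a narrow neck and small cap, 44 mm diameter, 198 mm high, standing on the worktop; not to be moved; origin at the centre of its underside
- mug: white mug, 82 mm across and 94 mm high, its handle at its -y side, standing behind the hopper; not to be moved; origin under its middle. (Besides, a fixed wooden strip 16 mm high, 0.32 m ahead of the base and 0.46 m to its right, keeps things from rolling off the worktop)
- hopper: recycling hopper: open-topped steel box on four legs that do not move. Origin on the worktop below the middle of the box, z up; the tray runs out along its +y (left), the bolt is drawn along its -y (right); at yaw 0 its x is the robot's x. The box is 132 mm (x) by 180 mm (y) inside with 4 mm walls; its rim is 244 mm above the worktop and its floor 150 mm. Legs stand within 84 mm (x) and 92 mm (y) of the origin.
- floor_front (a joint): front leaf of the drop floor, hinged along the long front wall of the box (rad): 0 shut, 1.45 hanging open. The leaves fall open by their own weight once the bolt is clear and stay hanging
- floor_back (a joint): back leaf of the drop floor, hinged along the long back wall: 0 shut, 1.45 hanging open
- bolt (a joint): flat sliding bolt under the right end of the floor that carries both leaves (m): 0 shut, 0.050 fully drawn; the floor drops at about 0.033; about 2 to 4 N to draw, stays where it is left
- bolt_knob (a point): grip point of the bolt's upright black knob, 20 mm diameter, which stands 146 to 192 mm above the worktop; this point is 176 mm high, 63 mm clear of the box's right end wall when shut, and moves with the bolt
- tray (a joint): collecting tray that slides below the box (m): 0 fully home under the box, 0.130 pulled out to its stop; about 3 N to move, stays where it is left; starts part way out
- tray_floor (a point): centre of the tray's inner floor, 10 mm above the worktop, moves with the tray, axes as the hopper's. The inside is 128 mm (x) by 187 mm (y), walls rise 60 mm above the floor, and the end panel at +y rises 126 mm
- tray_knob (a point): grip point of the tray's upright black post, 22 mm diameter, which stands 18 to 107 mm above the worktop; this point is 85 mm high, 68 mm outside the tray's end panel, and moves with the tray

How it is judged:
By the outcome, as a careful person would: the job done as asked, in the order asked, and still so for the second after the job is handed in, with the robot touching nothing.
Of jar_onion, jar_onion_b, jar_garlic, jar_seed_mix, jar_chili_lime, jar_pepper_red only 4 to 6 are there at a start; the rules pass over those that are not, and their reading is None.
At some moment in a run one of jar_onion, jar_onion_b may be knocked a few centimetres aside while the robot is not near it.
It also fails if it takes over 210 s, if anything falls off the work surface, if the arm or the gripper's body presses on something with over 40 N, if the wrist force passes 120 N, or if a joint passes its speed limit or range.

## Robot

A 6-joint arm with a two-finger parallel gripper is mounted at the origin on a cart in front of the work surface, level with it; the furniture and walls round the work are solid. World frame = base frame: x ahead of the robot, y to its left, z up, the work surface at z = 0. Lengths are in m, angles in rad, forces in N, time in s.
With the tool pointing down it reaches from about 0.25 to 0.775 m from the base axis. Payload 4 kg.
Tool frame: the origin (TCP) lies between the finger pads; the fingertips stand 25 mm ahead of it and the grasp point (between the pads) lies 6 mm ahead of it (robot.tip_reach is the distance from the TCP to the fingertips, in m); z points along the fingers, y is the line along which they close (so a half turn about z gives the same grasp; the last joint's range is limited). The gripper opens to 94 mm and grips with 3 to 60 N. Pads are 16 mm wide; open, the fingers measure 119 mm over their backs; the gripper's body (75 mm by 177 mm) begins 78 mm behind the grasp point.
Start: joints at [1.066, 0.087, 1.371, -0, 1.684, -0.103], TCP at [0.215, 0.506, 0.231] pointing down, gripper open.
Joint ranges: [-3.1, 3.1], [-0.76, 2.03], [0.27, 2.55], [-1.08, 4.22], [0.17, 2.65], [-2.57, 2.57]. Speed limits (rad/s): [2.79, 2.79, 3.14, 3.14, 3.14, 3.14].

## Interface

Orientations are given as [roll, pitch, yaw] about the fixed x, y, z axes, in that order (R = Rz(yaw) Ry(pitch) Rx(roll)).
In Python, from bench import sensors, snapshot, camera_info, ticket, robot gives the robot as it stands.
- The arm moves only by the tool arm_command, never from a script. Its argument "plan" is a list of rows, each an object with "grip": the closure, from -1 (fully open) to 1 (shut); "slide": the shift along the tool's x, y, z normalised to -1 to 1, where 1 is 500 mm, a list of three; "spin": the turn about the tool's z normalised to -1 to 1, where 1 is 5 degrees. A call has 1 to 10 rows; each row shifts and turns the commanded pose from where the row before left it, along the tool's axes as they then stand; what a row does not reach is not made up. A row lasts 1/8 s, in which the tool goes at most 62.5 mm and 10.7 degrees, less where a joint would pass 70% of its speed; a pose out of reach is approached as far as the arm can. A call with a number of a shift or a turn outside -1 to 1 is refused whole. A call with a gripper value outside its range is refused whole. The fingers move at their own pace and stop on an object; the grip force is fixed at half the most. Time passes only in rows, so rows that do not move let the fingers close. It gives the time, the measured TCP pose, the force, the opening and the grip force at its end, in the units of the state.
- sensors.get_obs(): the state, without advancing time (a new reading comes with each control period).
- snapshot(name): name is "scene" or "top"; returns the picture (480x640x3 uint8, red, green, blue); there is no depth.
- camera_info(name): a dict with "fx", "fy", "cx", "cy" (pixels), "k1" (the pictures are not rectified: a ray, as slopes to the right and down, at radius r is drawn at 1 + k1 r^2 times it, then the intrinsics apply), "position" and "rotation" of the camera in the world. Camera axes: x right, y up, looking along -z (the intrinsics and any distortion apply to the point x, -y, -z); pixel columns grow to the right and rows downward; lengths in m; the calibration is good to about 2 mm. A picture is of the moment at which its call begins. camera_info takes no time and is no camera call.
- ticket.close_job(): hands the job in; it is judged then, once.
The state is a dict: "time": time; "joint_positions": joint angles; "qvel": joint speeds; "joint_torque": joint torques, N m; "tool_pos": TCP position; "ee_rot": TCP orientation; "wrist_force": force on the tool from outside, world axes, zero at the start; "wrist_torque": the same for the moment, N m; "width": finger opening in m; "finger_force": force on a finger pad.
Only numpy, scipy, OpenCV 4.12 (cv2) and the standard library are available. Lean on these libraries where they do the work, as an engineer would, in place of code of your own. Each camera call takes 0.05 s, during which the arm holds its last target. There are 200 camera calls.

## Working session

There is one attempt and no reset: what is moved stays moved. The work goes in short steps, Python scripts to look and compute and a tool call to move; the robot and the scene stay as the last step left them, time stands still between calls to the robot, and variables do not carry over. Pictures are saved under pics/ and viewed, at most 14 in all, crops included, and the job is handed in when it is done.

Besides the shell and the picture viewer there is one more tool, called after ">>>" by a JSON object that holds its "api" and its "payload". arm_command: Moves the arm, as the interface text tells. Scaled input: -1 to 1 covers 500 mm each way for a shift and 5 degrees each way for a turn. Its arguments: {"type":"object","properties":{"plan":{"type":"array","items":{"type":"object","properties":{"grip":{"type":"number"},"slide":{"type":"array","items":{"type":"number"}},"spin":{"type":"number"}}}}},"required":["plan"]}

```bash
ls; mkdir -p pics; cat > h.py <<'E'
import numpy as np, cv2
from bench import sensors, snapshot, camera_info, ticket, robot
def save(n,f):
    im=snapshot(n); cv2.imwrite('pics/'+f,im[:,:,::-1]); return im
def px2w(n,u,v,z):
    c=camera_info(n); d=np.array([(u-c['cx'])/c['fx'],(v-c['cy'])/c['fy']]); s=d.copy()
    for _ in range(20): s=d/(1+c['k1']*(s@s))
    R=np.array(c['rotation']);p=np.array(c['position'])
    r=R@np.array([s[0],-s[1],-1]); return p+r*(z-p[2])/r[2]
def w2px(n,P):
    c=camera_info(n); q=np.array(c['rotation']).T@(np.array(P)-np.array(c['position']))
    s=np.array([q[0],-q[1]])/-q[2]; s=s*(1+c['k1']*(s@s)); return s*[c['fx'],c['fy']]+[c['cx'],c['cy']]
E
python3 - <<'E'
from h import *
save('scene','s1.png');save('top','t1.png')
o=sensors.get_obs();print(o['time'],o['tool_pos'],o['ee_rot'],o['width'])
for n in('scene','top'):print(camera_info(n))
E
```

```text
pics
0.1 [0.21488199 0.50578969 0.22940696] [-3.13957509e+00 -1.97043554e-04  2.73982093e+00] 0.0940450750055349
{'fx': 590.1956796774294, 'fy': 590.1956796774294, 'cx': 317.5126026311776, 'cy': 241.85197545136012, 'k1': -0.021194703328016224, 'position': array([-0.70766446,  0.21782886,  1.06208206]), 'rotation': array([ 0.93220082,  0.019171  , -1.73575547])}
{'fx': 602.4422133843018, 'fy': 602.4422133843018, 'cx': 315.20517723923916, 'cy': 243.58962916167337, 'k1': -0.1880256074101635, 'position': array([-0.51804773, -0.12148092,  1.48148972]), 'rotation': array([ 0.66171213,  0.01121488, -1.43176685])}
```

View pics/s1.png

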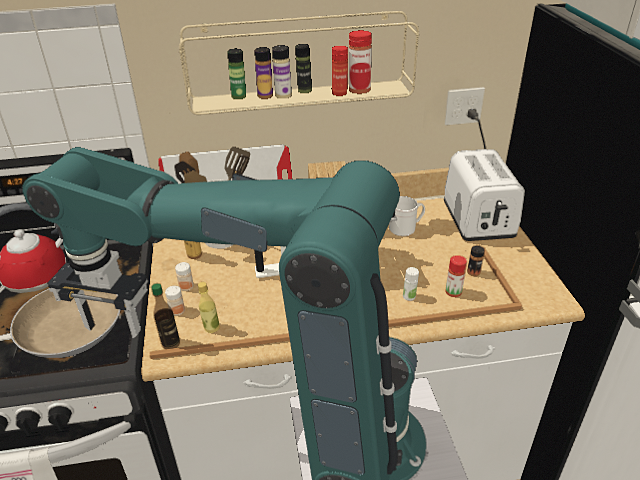

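View pics/t1.png

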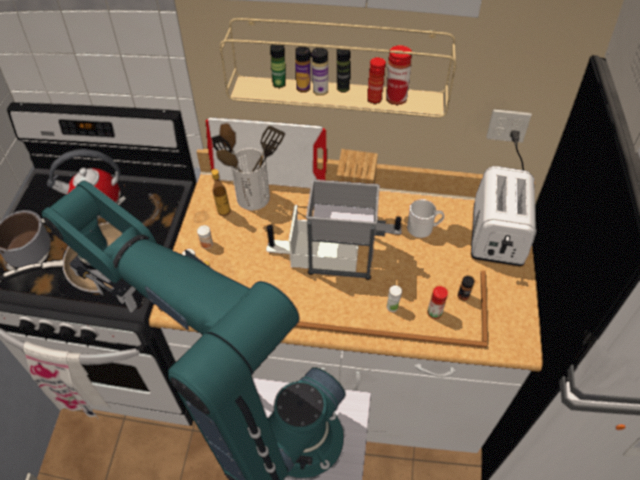

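The pictures show five jars. In the scene view there are two squat white-capped ones at (184,273) and (174,298), a slim white at (411,284), a red at (456,276) and a black at (476,260). The hopper is at about (342,225) in the top view, with the tray part way out to its left. I'll enlarge these areas to measure them.

```bash
sed -i "s/R=np.array(c\['rotation'\])/R=Rot(c)/; s/np.array(c\['rotation'\]).T/Rot(c).T/" h.py; cat >> h.py <<'E'
from scipy.spatial.transform import Rotation
def Rot(c): return Rotation.from_euler('xyz',c['rotation']).as_matrix()
E
python3 - <<'E'
from h import *
s=cv2.imread('pics/s1.png');t=cv2.imread('pics/t1.png')
def crop(im,u,v,w,h,k):
    c=cv2.resize(im[v:v+h,u:u+w],None,fx=k,fy=k,interpolation=cv2.INTER_CUBIC)
    for i in range(0,w,10): cv2.line(c,(i*k,0),(i*k,6 if i%50 else 14),(0,0,255),1)
    for i in range(0,h,10): cv2.line(c,(0,i*k),(6 if i%50 else 14,i*k),(0,0,255),1)
    return c
cv2.imwrite('pics/t1h.png',crop(t,260,170,200,150,4))
a=crop(s,140,220,100,140,4);b=crop(s,390,230,100,140,4)
cv2.imwrite('pics/s1j.png',np.hstack([a,b]))
E
```

```text
(no output)
```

View pics/t1h.png

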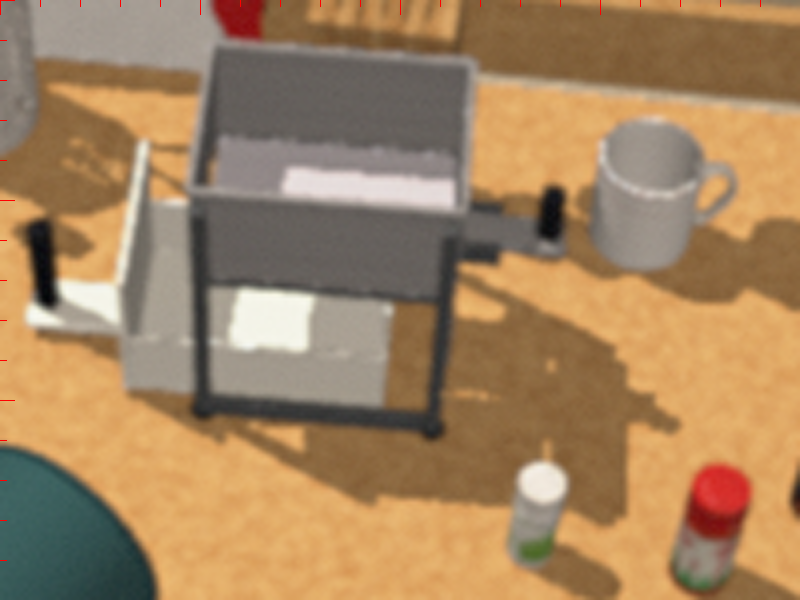

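View pics/s1j.png

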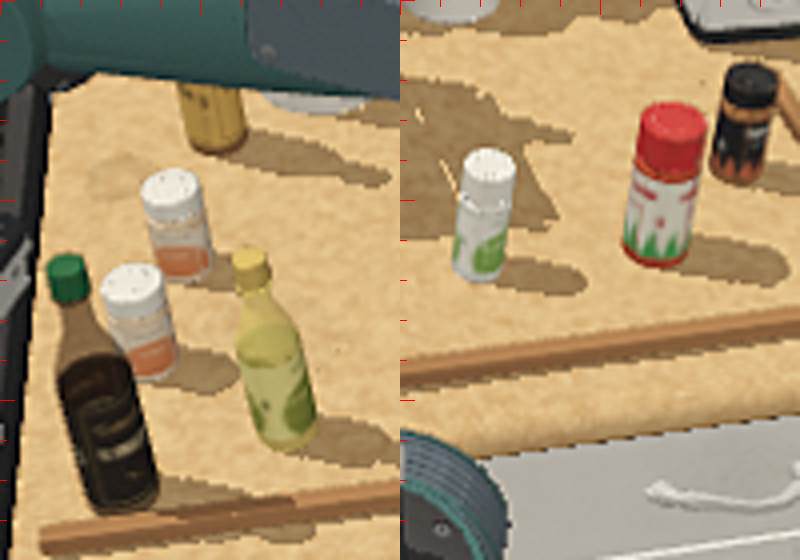

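```bash
python3 - <<'E'
from h import *
np.set_printoptions(precision=3,suppress=True)
S=dict(onA=(182.8,266,.071),onB=(173.3,289.5,.071),garlic=(412.5,270.5,.089),red=(458,259.5,.11),black=(478,249,.084),dark_base=(171,344.5,0),oil_base=(212,329,0),amber_base=(194.5,255.7,0),redL=(449.5,262,.1),redR=(466.5,262,.1))
T=dict(FL=(307.5,217.5,.244),FR=(376.7,223,.244),BL=(314.5,181.2,.244),BR=(378.5,185.5,.244),tknob=(270,226,.107),bknob=(398.5,217.5,.192),mug=(423,209,.094),onA=(206,228,.071),garlic=(395.5,291,.089),red=(440.5,292.5,.11))
for n,D in(('scene',S),('top',T)):
  for k,v in D.items(): print(n,k,px2w(n,*v))
E
```

```text
scene onA [0.574 0.391 0.071]
scene onB [0.481 0.414 0.071]
scene garlic [ 0.419 -0.2    0.089]
scene red [ 0.416 -0.319  0.11 ]
scene black [ 0.48  -0.403  0.084]
scene dark_base [0.357 0.428 0.   ]
scene oil_base [0.393 0.326 0.   ]
scene amber_base [0.708 0.371 0.   ]
scene redL [ 0.422 -0.299  0.1  ]
scene redR [ 0.414 -0.343  0.1  ]
top FL [0.52  0.059 0.244]
top FR [ 0.525 -0.128  0.244]
top BL [0.657 0.059 0.244]
top BR [ 0.664 -0.123  0.244]
top tknob [0.588 0.184 0.107]
top bknob [ 0.597 -0.187  0.192]
top mug [ 0.726 -0.266  0.094]
top onA [0.584 0.386 0.071]
top garlic [ 0.418 -0.199  0.089]
top red [ 0.415 -0.321  0.11 ]
```

Five jars are present. The hopper is at about (0.592, -0.033) with yaw about 0.03, and the tray is about 50 mm out. First I'll raise the tool and turn it so the fingers close along x, ready to push the tray home.

>>> {"api": "arm_command", "payload": {"plan": [{"grip": -1, "slide": [0, 0, -0.02], "spin": 1}, {"grip": -1, "slide": [0, 0, -0.02], "spin": 1}, {"grip": -1, "slide": [0, 0, -0.02], "spin": 1}, {"grip": -1, "slide": [0, 0, -0.02], "spin": 1}, {"grip": -1, "slide": [0, 0, -0.02], "spin": 1}, {"grip": -1, "slide": [0, 0, -0.02], "spin": 1}, {"grip": -1, "slide": [0, 0, -0.02], "spin": 1}, {"grip": -1, "slide": [0, 0, -0.02], "spin": 1}, {"grip": -1, "slide": [0, 0, 0], "spin": 1}, {"grip": -1, "slide": [0, 0, 0], "spin": 1}]}}

```text
time: 1.35
tool_pos: [0.2151, 0.5061, 0.31]
ee_rot: [-3.141, 0.001, 1.864]
wrist_force: [-0.8, -0.1, 0.7]
width: 0.0939
finger_force: 0.0
```

>>> {"api": "arm_command", "payload": {"plan": [{"grip": -1, "slide": [0, 0, 0], "spin": 1}, {"grip": -1, "slide": [0, 0, 0], "spin": 1}, {"grip": -1, "slide": [0, 0, 0], "spin": 1}, {"grip": -1, "slide": [0, 0, 0], "spin": 0}]}}

```text
time: 1.85
tool_pos: [0.215, 0.5061, 0.3099]
ee_rot: [-3.141, 0.001, 1.606]
wrist_force: [0.4, 0.4, -0.9]
width: 0.0944
finger_force: 0.0
```

>>> {"api": "arm_command", "payload": {"plan": [{"grip": -1, "slide": [-0.0745, 0.0805, 0], "spin": 0}, {"grip": -1, "slide": [-0.0745, 0.0805, 0], "spin": 0}, {"grip": -1, "slide": [-0.0745, 0.0805, 0], "spin": 0}, {"grip": -1, "slide": [-0.0745, 0.0805, 0], "spin": 0}, {"grip": -1, "slide": [-0.0745, 0.0805, 0], "spin": 0}, {"grip": -1, "slide": [-0.0745, 0.0805, 0], "spin": 0}, {"grip": -1, "slide": [-0.0745, 0.0805, 0], "spin": 0}, {"grip": -1, "slide": [-0.0745, 0.0805, 0], "spin": 0}, {"grip": -1, "slide": [-0.0745, 0.0805, 0], "spin": 0}, {"grip": -1, "slide": [0, 0, 0], "spin": 0}]}}

```text
time: 3.1
tool_pos: [0.5907, 0.1806, 0.3083]
ee_rot: [-3.139, 0.001, 1.601]
wrist_force: [-0.1, -0.4, -0.3]
width: 0.0939
finger_force: 0.0
```

>>> {"api": "arm_command", "payload": {"plan": [{"grip": -1, "slide": [0, 0, 0.1], "spin": 0}, {"grip": -1, "slide": [0, 0, 0.1], "spin": 0}, {"grip": -1, "slide": [0, 0, 0.08], "spin": 0}, {"grip": -1, "slide": [0, 0, 0], "spin": 0}]}}

```text
time: 3.6
tool_pos: [0.5854, 0.1841, 0.1661]
ee_rot: [-3.132, 0.001, 1.607]
wrist_force: [-0.1, -0.2, -0.3]
width: 0.0937
finger_force: 0.0
```

```bash
python3 - <<'E'
from h import *
save('top','t2.png');t=cv2.imread('pics/t2.png')
s=save('scene','s2.png')[:,:,::-1]
cv2.imwrite('pics/t2c.png',np.hstack([cv2.resize(t[170:320,160:310],None,fx=2.6,fy=2.6),cv2.resize(s[200:350,140:290],None,fx=2.6,fy=2.6)]))
E
```

```text
(no output)
```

View pics/t2c.png

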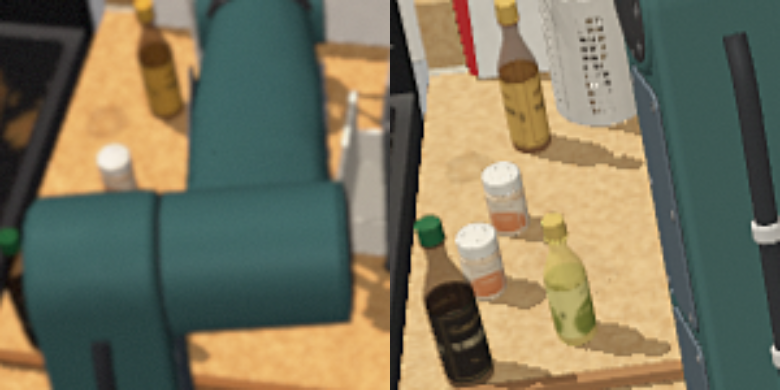

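The arm hides the post in both views, and the onion jars haven't moved. I'll descend and close on the post by feel.

>>> {"api": "arm_command", "payload": {"plan": [{"grip": -1, "slide": [0, 0, 0.05], "spin": 0}, {"grip": -1, "slide": [0, 0, 0.05], "spin": 0}, {"grip": -1, "slide": [0, 0, 0.046], "spin": 0}, {"grip": 1, "slide": [0, 0, 0], "spin": 0}, {"grip": 1, "slide": [0, 0, 0], "spin": 0}, {"grip": 1, "slide": [0, 0, 0], "spin": 0}, {"grip": 1, "slide": [0, 0, 0], "spin": 0}, {"grip": 1, "slide": [0, 0, 0], "spin": 0}]}}

```text
time: 4.7
tool_pos: [0.5889, 0.1837, 0.098]
ee_rot: [3.141, -0.0, 1.605]
wrist_force: [-0.7, 0.3, 1.0]
width: 0.0475
finger_force: 0.0
```

>>> {"api": "arm_command", "payload": {"plan": [{"grip": 1, "slide": [0, 0, 0], "spin": 0}, {"grip": 1, "slide": [0, 0, 0], "spin": 0}, {"grip": 1, "slide": [0, 0, 0], "spin": 0}, {"grip": 1, "slide": [0, 0, 0], "spin": 0}]}}

```text
time: 5.2
tool_pos: [0.5862, 0.1836, 0.0973]
ee_rot: [-3.136, 0.0, 1.606]
wrist_force: [-6.5, -0.7, 3.3]
width: 0.0216
finger_force: 30.0
```

>>> {"api": "arm_command", "payload": {"plan": [{"grip": 1, "slide": [-0.02, 0, 0], "spin": 0}, {"grip": 1, "slide": [-0.02, 0, 0], "spin": 0}, {"grip": 1, "slide": [-0.02, 0, 0], "spin": 0}, {"grip": 1, "slide": [-0.02, 0, 0], "spin": 0}]}}

```text
time: 5.7
tool_pos: [0.5872, 0.1449, 0.0972]
ee_rot: [-3.135, -0.002, 1.607]
wrist_force: [-7.6, 2.7, 3.2]
width: 0.0214
finger_force: 30.0
```

>>> {"api": "arm_command", "payload": {"plan": [{"grip": 1, "slide": [-0.01, 0, 0], "spin": 0}, {"grip": 1, "slide": [-0.01, 0, 0], "spin": 0}, {"grip": 1, "slide": [-0.006, 0, 0], "spin": 0}]}}

```text
time: 6.08
tool_pos: [0.5874, 0.1395, 0.0972]
ee_rot: [-3.136, -0.017, 1.609]
wrist_force: [-7.1, 22.5, 1.7]
width: 0.0214
finger_force: 30.0
```

The tray is home: it stopped with 22 N on the wrist. I'll release it, rise and look again.

>>> {"api": "arm_command", "payload": {"plan": [{"grip": -1, "slide": [0, 0, 0], "spin": 0}, {"grip": -1, "slide": [0, 0, 0], "spin": 0}, {"grip": -1, "slide": [0, 0, 0], "spin": 0}, {"grip": -1, "slide": [0, 0, 0], "spin": 0}, {"grip": -1, "slide": [0, 0, -0.08], "spin": 0}, {"grip": -1, "slide": [0, 0, -0.1], "spin": 0}, {"grip": -1, "slide": [0, 0, -0.12], "spin": 0}, {"grip": -1, "slide": [0, 0, -0.12], "spin": 0}, {"grip": -1, "slide": [0, 0, 0], "spin": 0}]}}

```text
time: 7.2
tool_pos: [0.5925, 0.1306, 0.3153]
ee_rot: [3.128, -0.001, 1.605]
wrist_force: [0.4, 0.5, 0.3]
width: 0.094
finger_force: 0.0
```

>>> {"api": "arm_command", "payload": {"plan": [{"grip": -1, "slide": [0, 0, 0], "spin": -1}, {"grip": -1, "slide": [0, 0, 0], "spin": -1}, {"grip": -1, "slide": [0, 0, 0], "spin": -1}, {"grip": -1, "slide": [0, 0, 0], "spin": -1}, {"grip": -1, "slide": [0, 0, 0], "spin": -1}, {"grip": -1, "slide": [0, 0, 0], "spin": -1}, {"grip": -1, "slide": [0, 0, 0], "spin": -1}, {"grip": -1, "slide": [0, 0, 0], "spin": -1}, {"grip": -1, "slide": [0, 0, 0], "spin": -1}, {"grip": -1, "slide": [0, 0, 0], "spin": -1}]}}

```text
time: 8.45
tool_pos: [0.5903, 0.1304, 0.3056]
ee_rot: [-3.14, -0.002, 2.48]
wrist_force: [-0.0, 0.6, 0.2]
width: 0.0938
finger_force: 0.0
```

>>> {"api": "arm_command", "payload": {"plan": [{"grip": -1, "slide": [0, 0, 0], "spin": -1}, {"grip": -1, "slide": [0, 0, 0], "spin": -1}, {"grip": -1, "slide": [0, 0, 0], "spin": -1}, {"grip": -1, "slide": [0, 0, 0], "spin": -1}, {"grip": -1, "slide": [0, 0, 0], "spin": -1}, {"grip": -1, "slide": [0, 0, 0], "spin": -1}, {"grip": -1, "slide": [0, 0, 0], "spin": -1}, {"grip": -1, "slide": [0, 0, 0], "spin": -1}, {"grip": -1, "slide": [0, 0, 0], "spin": 0}]}}

```text
time: 9.57
tool_pos: [0.5903, 0.1304, 0.3059]
ee_rot: [-3.141, -0.002, -3.108]
wrist_force: [0.0, 0.5, 0.2]
width: 0.0939
finger_force: 0.0
```

>>> {"api": "arm_command", "payload": {"plan": [{"grip": -1, "slide": [0, 0.1, 0], "spin": 0}, {"grip": -1, "slide": [0, 0.1, 0], "spin": 0}, {"grip": -1, "slide": [0, 0.1, 0], "spin": 0}, {"grip": -1, "slide": [0, 0.1, 0], "spin": 0}, {"grip": -1, "slide": [0.008, 0.118, 0], "spin": 0}, {"grip": -1, "slide": [0, 0, 0.1], "spin": 0}, {"grip": -1, "slide": [0, 0, 0.1], "spin": 0}, {"grip": -1, "slide": [0, 0, 0], "spin": 0}]}}

```text
time: 10.58
tool_pos: [0.5745, 0.3878, 0.1992]
ee_rot: [-3.135, -0.013, -3.108]
wrist_force: [0.8, 0.8, 0.4]
width: 0.0941
finger_force: 0.0
```

```bash
python3 - <<'E'
from h import *
o=sensors.get_obs();print(o['tool_pos'],o['joint_positions'])
t=save('top','t3.png')[:,:,::-1];s=save('scene','s3.png')[:,:,::-1]
cv2.imwrite('pics/t3c.png',np.hstack([cv2.resize(t[170:320,150:300],None,fx=2.6,fy=2.6),cv2.resize(s[200:350,130:280],None,fx=2.6,fy=2.6)]))
E
```

```text
[0.57452073 0.38782049 0.19921976] [ 5.12027038e-01  4.30090945e-01  1.01234155e+00 -1.59072700e-08
  1.71433036e+00 -1.09232743e+00]
```

View pics/t3c.png

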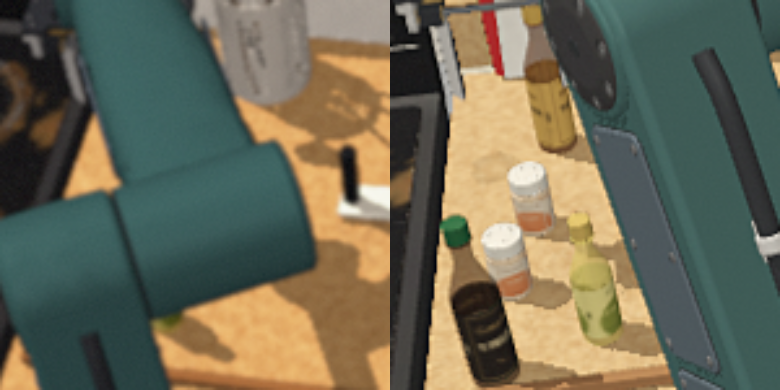

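Both onion jars are still where I measured them, so I'll descend and grip.

>>> {"api": "arm_command", "payload": {"plan": [{"grip": -1, "slide": [0, 0, 0.1], "spin": 0}, {"grip": -1, "slide": [0, 0, 0.1], "spin": 0}, {"grip": -1, "slide": [0, 0, 0.08], "spin": 0}, {"grip": -1, "slide": [0, 0, 0], "spin": 0}, {"grip": 1, "slide": [0, 0, 0], "spin": 0}, {"grip": 1, "slide": [0, 0, 0], "spin": 0}, {"grip": 1, "slide": [0, 0, 0], "spin": 0}, {"grip": 1, "slide": [0, 0, 0], "spin": 0}, {"grip": 1, "slide": [0, 0, 0], "spin": 0}, {"grip": 1, "slide": [0, 0, 0], "spin": 0}]}}

```text
time: 11.92
tool_pos: [0.5775, 0.3896, 0.0675]
ee_rot: [3.141, -0.0, -3.107]
wrist_force: [-0.0, 0.3, 0.2]
width: 0.0389
finger_force: 29.7
```

>>> {"api": "arm_command", "payload": {"plan": [{"grip": 1, "slide": [0, 0, 0], "spin": 0}, {"grip": 1, "slide": [0, 0, 0], "spin": 0}, {"grip": 1, "slide": [0, 0, 0], "spin": 0}]}}

```text
time: 12.3
tool_pos: [0.5775, 0.3895, 0.0675]
ee_rot: [3.141, -0.0, -3.107]
wrist_force: [-0.5, 0.8, 0.3]
width: 0.0394
finger_force: 29.7
```

>>> {"api": "arm_command", "payload": {"plan": [{"grip": 1, "slide": [0, 0, -0.08], "spin": 0}, {"grip": 1, "slide": [0, 0, -0.12], "spin": 0}, {"grip": 1, "slide": [0, 0, -0.12], "spin": 0}, {"grip": 1, "slide": [0, 0, -0.12], "spin": 0}, {"grip": 1, "slide": [0, 0, -0.12], "spin": 0}, {"grip": 1, "slide": [0, 0, 0], "spin": 0}]}}

```text
time: 13.05
tool_pos: [0.5786, 0.3898, 0.3556]
ee_rot: [3.135, 0.012, -3.107]
wrist_force: [0.4, 0.4, -1.2]
width: 0.0391
finger_force: 29.7
```

>>> {"api": "arm_command", "payload": {"plan": [{"grip": 1, "slide": [-0.01, -0.1, 0], "spin": 0}, {"grip": 1, "slide": [-0.01, -0.11, 0], "spin": 0}, {"grip": 1, "slide": [-0.01, -0.11, 0], "spin": 0}, {"grip": 1, "slide": [-0.01, -0.11, 0], "spin": 0}, {"grip": 1, "slide": [-0.01, -0.11, 0], "spin": 0}, {"grip": 1, "slide": [-0.01, -0.11, 0], "spin": 0}, {"grip": 1, "slide": [-0.013, -0.106, 0], "spin": 0}, {"grip": 1, "slide": [0, 0, 0], "spin": 0}, {"grip": 1, "slide": [0, 0, 0], "spin": 0}]}}

```text
time: 14.18
tool_pos: [0.6268, 0.013, 0.3456]
ee_rot: [3.141, -0.003, -3.107]
wrist_force: [-0.2, 0.6, -0.2]
width: 0.0391
finger_force: 29.7
```

```bash
python3 - <<'E'
from h import *
o=sensors.get_obs();print(o['time'],o['tool_pos'],o['width'])
t=save('top','t4.png')[:,:,::-1]
cv2.imwrite('pics/t4c.png',cv2.resize(t[130:330,170:420],None,fx=3,fy=3))
E
```

```text
14.175 [0.62679892 0.01299808 0.34560806] 0.039097939743140055
```

View pics/t4c.png

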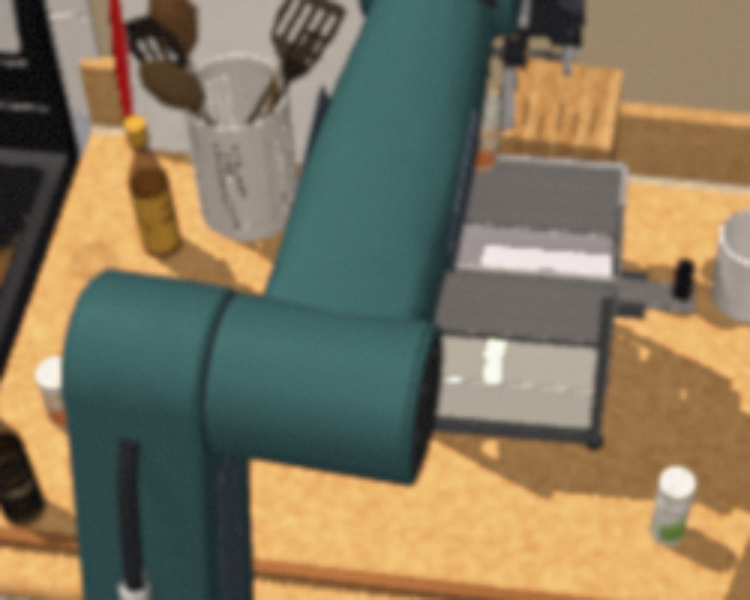

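The jar hangs above the back-left of the box, and the tray fills the space beneath. I'll lower it and release.

>>> {"api": "arm_command", "payload": {"plan": [{"grip": 1, "slide": [0, 0, 0.08], "spin": 0}, {"grip": 1, "slide": [0, 0, 0.08], "spin": 0}, {"grip": 1, "slide": [0, 0, 0.06], "spin": 0}, {"grip": 1, "slide": [0, 0, 0.02], "spin": 0}, {"grip": 1, "slide": [0, 0, 0], "spin": 0}, {"grip": -0.3, "slide": [0, 0, 0], "spin": 0}, {"grip": -0.3, "slide": [0, 0, 0], "spin": 0}, {"grip": -0.3, "slide": [0, 0, 0], "spin": 0}, {"grip": -0.3, "slide": [0, 0, 0], "spin": 0}]}}

```text
time: 15.35
tool_pos: [0.6273, 0.0128, 0.228]
ee_rot: [-3.142, 0.001, -3.107]
wrist_force: [-0.7, -0.4, 0.2]
width: 0.0614
finger_force: 0.0
```

>>> {"api": "arm_command", "payload": {"plan": [{"grip": -0.3, "slide": [0, 0, -0.06], "spin": 0}, {"grip": -0.3, "slide": [0, 0, -0.1], "spin": 0}, {"grip": -0.3, "slide": [0, 0, -0.1], "spin": 0}, {"grip": -1, "slide": [0, 0, 0], "spin": 0}]}}

```text
time: 15.85
tool_pos: [0.6282, 0.0127, 0.3639]
ee_rot: [-3.141, 0.011, -3.107]
wrist_force: [1.1, 0.2, -0.0]
width: 0.068
finger_force: 0.0
```

>>> {"api": "arm_command", "payload": {"plan": [{"grip": -1, "slide": [0.0335, 0.1015, 0], "spin": 0}, {"grip": -1, "slide": [0.0335, 0.1015, 0], "spin": 0}, {"grip": -1, "slide": [0.0335, 0.1015, 0], "spin": 0}, {"grip": -1, "slide": [0.0335, 0.1015, 0], "spin": 0}, {"grip": -1, "slide": [0.0335, 0.1015, 0], "spin": 0}, {"grip": -1, "slide": [0.0335, 0.1015, 0], "spin": 0}, {"grip": -1, "slide": [0.0335, 0.1015, 0], "spin": 0}, {"grip": -1, "slide": [0.0335, 0.1015, 0], "spin": 0}, {"grip": -1, "slide": [0, 0, 0], "spin": 0}, {"grip": -1, "slide": [0, 0, 0], "spin": 0}]}}

```text
time: 17.1
tool_pos: [0.4792, 0.4136, 0.3563]
ee_rot: [-3.14, -0.001, -3.107]
wrist_force: [-0.5, -0.1, 0.2]
width: 0.0943
finger_force: 0.0
```

```bash
cat >> h.py <<'E'
def track(n,ref,u,v,hw=9,S=40):
    a=cv2.imread('pics/'+ref); b=snapshot(n)[:,:,::-1]
    t=a[v-hw:v+hw,u-hw:u+hw]; r=cv2.matchTemplate(b[v-S:v+S,u-S:u+S].copy(),t,cv2.TM_CCOEFF_NORMED)
    _,m,_,l=cv2.minMaxLoc(r); return m,l[0]-S+hw,l[1]-S+hw
E
python3 - <<'E'
from h import *
o=sensors.get_obs();print(o['time'],o['tool_pos'])
print(track('scene','s1.png',174,298),track('scene','s1.png',184,274))
E
```

```text
17.1 [0.47922437 0.4135693  0.35629781]
(0.9768257737159729, 0, 0) (0.8560009598731995, -9, 24)
```

>>> {"api": "arm_command", "payload": {"plan": [{"grip": -1, "slide": [0, 0, 0.12], "spin": 0}, {"grip": -1, "slide": [0, 0, 0.12], "spin": 0}, {"grip": -1, "slide": [0, 0, 0.12], "spin": 0}, {"grip": -1, "slide": [0, 0, 0.12], "spin": 0}, {"grip": -1, "slide": [0, 0, 0.1], "spin": 0}, {"grip": -1, "slide": [0, 0, 0], "spin": 0}, {"grip": 1, "slide": [0, 0, 0], "spin": 0}, {"grip": 1, "slide": [0, 0, 0], "spin": 0}, {"grip": 1, "slide": [0, 0, 0], "spin": 0}, {"grip": 1, "slide": [0, 0, 0], "spin": 0}]}}

```text
time: 18.45
tool_pos: [0.4797, 0.4145, 0.0688]
ee_rot: [3.14, 0.002, -3.107]
wrist_force: [0.4, -0.0, -0.2]
width: 0.0575
finger_force: 0.0
```

>>> {"api": "arm_command", "payload": {"plan": [{"grip": 1, "slide": [0, 0, 0], "spin": 0}, {"grip": 1, "slide": [0, 0, 0], "spin": 0}, {"grip": 1, "slide": [0, 0, 0], "spin": 0}, {"grip": 1, "slide": [0, 0, 0], "spin": 0}]}}

```text
time: 18.95
tool_pos: [0.4791, 0.4141, 0.0675]
ee_rot: [3.141, -0.0, -3.107]
wrist_force: [-0.7, 0.1, 0.4]
width: 0.0387
finger_force: 30.0
```

>>> {"api": "arm_command", "payload": {"plan": [{"grip": 1, "slide": [0, 0, -0.08], "spin": 0}, {"grip": 1, "slide": [0, 0, -0.12], "spin": 0}, {"grip": 1, "slide": [0, 0, -0.12], "spin": 0}, {"grip": 1, "slide": [0, 0, -0.12], "spin": 0}, {"grip": 1, "slide": [0, 0, -0.12], "spin": 0}, {"grip": 1, "slide": [0, 0, 0], "spin": 0}]}}

```text
time: 19.7
tool_pos: [0.4802, 0.4148, 0.3548]
ee_rot: [3.134, 0.011, -3.107]
wrist_force: [0.1, 0.2, -0.6]
width: 0.0389
finger_force: 30.0
```

>>> {"api": "arm_command", "payload": {"plan": [{"grip": 1, "slide": [-0.0155, -0.1015, 0], "spin": 0}, {"grip": 1, "slide": [-0.0155, -0.1015, 0], "spin": 0}, {"grip": 1, "slide": [-0.0155, -0.1015, 0], "spin": 0}, {"grip": 1, "slide": [-0.0155, -0.1015, 0], "spin": 0}, {"grip": 1, "slide": [-0.0155, -0.1015, 0], "spin": 0}, {"grip": 1, "slide": [-0.0155, -0.1015, 0], "spin": 0}, {"grip": 1, "slide": [-0.0155, -0.1015, 0], "spin": 0}, {"grip": 1, "slide": [-0.0155, -0.1015, 0], "spin": 0}, {"grip": 1, "slide": [0, 0, 0], "spin": 0}, {"grip": 1, "slide": [0, 0, 0], "spin": 0}]}}

```text
time: 20.95
tool_pos: [0.5548, 0.0107, 0.3457]
ee_rot: [3.14, -0.003, -3.107]
wrist_force: [0.4, 0.1, -1.5]
width: 0.0384
finger_force: 30.0
```

>>> {"api": "arm_command", "payload": {"plan": [{"grip": 1, "slide": [0, 0, 0.08], "spin": 0}, {"grip": 1, "slide": [0, 0, 0.08], "spin": 0}, {"grip": 1, "slide": [0, 0, 0.06], "spin": 0}, {"grip": 1, "slide": [0, 0, 0.02], "spin": 0}, {"grip": 1, "slide": [0, 0, 0], "spin": 0}, {"grip": -0.3, "slide": [0, 0, 0], "spin": 0}, {"grip": -0.3, "slide": [0, 0, 0], "spin": 0}, {"grip": -0.3, "slide": [0, 0, 0], "spin": 0}, {"grip": -0.3, "slide": [0, 0, 0], "spin": 0}]}}

```text
time: 22.08
tool_pos: [0.5554, 0.0103, 0.228]
ee_rot: [-3.142, 0.001, -3.107]
wrist_force: [0.8, 0.8, -0.3]
width: 0.0612
finger_force: 0.0
```

>>> {"api": "arm_command", "payload": {"plan": [{"grip": -0.3, "slide": [0, 0, -0.06], "spin": 0}, {"grip": -0.3, "slide": [0, 0, -0.1], "spin": 0}, {"grip": -0.3, "slide": [0, 0, -0.1], "spin": 0}, {"grip": -1, "slide": [0, 0, 0], "spin": 0}]}}

```text
time: 22.58
tool_pos: [0.5564, 0.0102, 0.3633]
ee_rot: [-3.14, 0.011, -3.107]
wrist_force: [0.0, -0.2, 0.1]
width: 0.0678
finger_force: 0.0
```

>>> {"api": "arm_command", "payload": {"plan": [{"grip": -1, "slide": [0.0224, -0.1026, 0], "spin": 0}, {"grip": -1, "slide": [0.0224, -0.1026, 0], "spin": 0}, {"grip": -1, "slide": [0.0224, -0.1026, 0], "spin": 0}, {"grip": -1, "slide": [0.0224, -0.1026, 0], "spin": 0}, {"grip": -1, "slide": [0.0224, -0.1026, 0], "spin": 0}, {"grip": -1, "slide": [0.0224, -0.1026, 0], "spin": 0}, {"grip": -1, "slide": [0.0224, -0.1026, 0], "spin": 0}, {"grip": -1, "slide": [0.0224, -0.1026, 0], "spin": 0}, {"grip": -1, "slide": [0, 0, 0], "spin": 0}, {"grip": -1, "slide": [0, 0, 0], "spin": 0}]}}

```text
time: 23.82
tool_pos: [0.4797, -0.4025, 0.3562]
ee_rot: [3.139, -0.001, -3.107]
wrist_force: [-0.4, -0.4, 0.5]
width: 0.094
finger_force: 0.0
```

```bash
python3 - <<'E'
from h import *
o=sensors.get_obs();print(o['time'],o['tool_pos'],o['joint_positions'][5])
s=save('scene','s5.png')[:,:,::-1];t=save('top','t5.png')[:,:,::-1]
cv2.imwrite('pics/c5.png',np.hstack([cv2.resize(s[210:330,380:520],None,fx=2.8,fy=2.8),cv2.resize(t[170:290,360:500] if 0 else t[180:300,300:440],None,fx=2.8,fy=2.8)]))
print(px2w('top',467.5,281,.084))
E
```

```text
23.825 [ 0.47971918 -0.40247157  0.35620443] -2.3938258193647037
[ 0.48087578 -0.40115927  0.084     ]
```

View pics/c5.png

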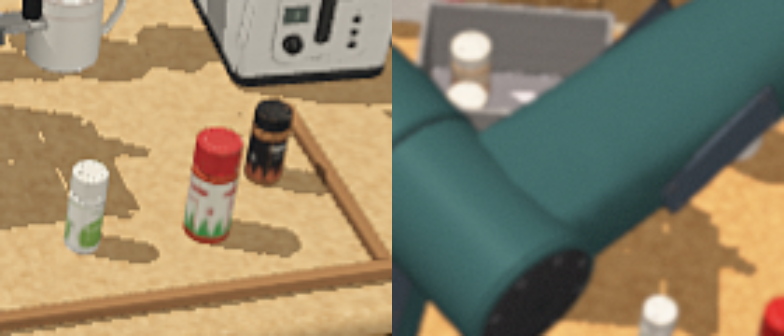

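Two jars stand in the hopper, and the three on the right are where I measured them. I'll grasp the black one.

>>> {"api": "arm_command", "payload": {"plan": [{"grip": -1, "slide": [0, 0, 0.12], "spin": 0}, {"grip": -1, "slide": [0, 0, 0.12], "spin": 0}, {"grip": -1, "slide": [0, 0, 0.12], "spin": 0}, {"grip": -1, "slide": [0, 0, 0.12], "spin": 0}, {"grip": -1, "slide": [0, 0, 0.08], "spin": 0}, {"grip": -1, "slide": [0, 0, 0], "spin": 0}, {"grip": 1, "slide": [0, 0, 0], "spin": 0}, {"grip": 1, "slide": [0, 0, 0], "spin": 0}, {"grip": 1, "slide": [0, 0, 0], "spin": 0}, {"grip": 1, "slide": [0, 0, 0], "spin": 0}]}}

```text
time: 25.18
tool_pos: [0.4802, -0.4033, 0.0786]
ee_rot: [-3.14, 0.001, -3.107]
wrist_force: [0.6, 0.1, 0.2]
width: 0.0577
finger_force: 0.0
```

>>> {"api": "arm_command", "payload": {"plan": [{"grip": 1, "slide": [0, 0, 0], "spin": 0}, {"grip": 1, "slide": [0, 0, 0], "spin": 0}, {"grip": 1, "slide": [0, 0, 0], "spin": 0}, {"grip": 1, "slide": [0, 0, 0], "spin": 0}]}}

```text
time: 25.68
tool_pos: [0.4797, -0.4029, 0.0773]
ee_rot: [3.141, -0.0, -3.107]
wrist_force: [0.0, 0.4, -0.2]
width: 0.0358
finger_force: 30.0
```

>>> {"api": "arm_command", "payload": {"plan": [{"grip": 1, "slide": [0, 0, -0.08], "spin": 0}, {"grip": 1, "slide": [0, 0, -0.12], "spin": 0}, {"grip": 1, "slide": [0, 0, -0.12], "spin": 0}, {"grip": 1, "slide": [0, 0, -0.12], "spin": 0}, {"grip": 1, "slide": [0, 0, -0.12], "spin": 0}, {"grip": 1, "slide": [0, 0, 0], "spin": 0}]}}

```text
time: 26.42
tool_pos: [0.4807, -0.4037, 0.3648]
ee_rot: [-3.132, 0.009, -3.107]
wrist_force: [0.4, 0.3, -1.7]
width: 0.0356
finger_force: 30.0
```

>>> {"api": "arm_command", "payload": {"plan": [{"grip": 1, "slide": [-0.0457, 0.0917, 0], "spin": 0}, {"grip": 1, "slide": [-0.0457, 0.0917, 0], "spin": 0}, {"grip": 1, "slide": [-0.0457, 0.0917, 0], "spin": 0}, {"grip": 1, "slide": [-0.0457, 0.0917, 0], "spin": 0}, {"grip": 1, "slide": [-0.0457, 0.0917, 0], "spin": 0}, {"grip": 1, "slide": [-0.0457, 0.0917, 0], "spin": 0}, {"grip": 1, "slide": [-0.0457, 0.0917, 0], "spin": 0}, {"grip": 1, "slide": [0, 0, 0], "spin": 0}, {"grip": 1, "slide": [0, 0, 0], "spin": 0}]}}

```text
time: 27.55
tool_pos: [0.6283, -0.0767, 0.3556]
ee_rot: [3.141, -0.003, -3.107]
wrist_force: [-0.0, -0.8, -1.1]
width: 0.0355
finger_force: 30.0
```

>>> {"api": "arm_command", "payload": {"plan": [{"grip": 1, "slide": [0, 0, 0.08], "spin": 0}, {"grip": 1, "slide": [0, 0, 0.08], "spin": 0}, {"grip": 1, "slide": [0, 0, 0.06], "spin": 0}, {"grip": 1, "slide": [0, 0, 0.02], "spin": 0}, {"grip": 1, "slide": [0, 0, 0], "spin": 0}, {"grip": -0.3, "slide": [0, 0, 0], "spin": 0}, {"grip": -0.3, "slide": [0, 0, 0], "spin": 0}, {"grip": -0.3, "slide": [0, 0, 0], "spin": 0}, {"grip": -0.3, "slide": [0, 0, 0], "spin": 0}]}}

```text
time: 28.68
tool_pos: [0.6288, -0.0765, 0.238]
ee_rot: [-3.142, 0.001, -3.107]
wrist_force: [-0.3, 0.3, 0.6]
width: 0.0609
finger_force: 0.1
```

>>> {"api": "arm_command", "payload": {"plan": [{"grip": -0.3, "slide": [0, 0, -0.06], "spin": 0}, {"grip": -0.3, "slide": [0, 0, -0.1], "spin": 0}, {"grip": -0.3, "slide": [0, 0, -0.1], "spin": 0}, {"grip": -1, "slide": [0, 0, 0], "spin": 0}]}}

```text
time: 29.18
tool_pos: [0.6295, -0.0766, 0.3739]
ee_rot: [-3.139, 0.011, -3.107]
wrist_force: [-0.6, -1.0, -0.4]
width: 0.068
finger_force: 0.0
```

>>> {"api": "arm_command", "payload": {"plan": [{"grip": -1, "slide": [0.0738, -0.0787, 0], "spin": 0}, {"grip": -1, "slide": [0.0738, -0.0787, 0], "spin": 0}, {"grip": -1, "slide": [0.0738, -0.0787, 0], "spin": 0}, {"grip": -1, "slide": [0.0738, -0.0787, 0], "spin": 0}, {"grip": -1, "slide": [0.0738, -0.0787, 0], "spin": 0}, {"grip": -1, "slide": [0.0738, -0.0787, 0], "spin": 0}, {"grip": -1, "slide": [0, 0, 0], "spin": 0}, {"grip": -1, "slide": [0, 0, 0], "spin": 0}]}}

```text
time: 30.18
tool_pos: [0.4155, -0.3198, 0.3665]
ee_rot: [3.14, -0.001, -3.107]
wrist_force: [0.6, -0.1, 0.7]
width: 0.094
finger_force: 0.0
```

>>> {"api": "arm_command", "payload": {"plan": [{"grip": -1, "slide": [0, 0, 0.11], "spin": 0}, {"grip": -1, "slide": [0, 0, 0.11], "spin": 0}, {"grip": -1, "slide": [0, 0, 0.11], "spin": 0}, {"grip": -1, "slide": [0, 0, 0.11], "spin": 0}, {"grip": -1, "slide": [0, 0, 0.1], "spin": 0}, {"grip": -1, "slide": [0, 0, 0], "spin": 0}, {"grip": 1, "slide": [0, 0, 0], "spin": 0}, {"grip": 1, "slide": [0, 0, 0], "spin": 0}, {"grip": 1, "slide": [0, 0, 0], "spin": 0}, {"grip": 1, "slide": [0, 0, 0], "spin": 0}]}}

```text
time: 31.42
tool_pos: [0.4159, -0.3206, 0.0986]
ee_rot: [-3.14, 0.002, -3.107]
wrist_force: [0.2, -0.0, 1.2]
width: 0.0575
finger_force: 0.0
```

>>> {"api": "arm_command", "payload": {"plan": [{"grip": 1, "slide": [0, 0, 0], "spin": 0}, {"grip": 1, "slide": [0, 0, 0], "spin": 0}, {"grip": 1, "slide": [0, 0, 0], "spin": 0}, {"grip": 1, "slide": [0, 0, 0], "spin": 0}]}}

```text
time: 31.92
tool_pos: [0.4155, -0.3203, 0.0976]
ee_rot: [-3.141, 0.0, -3.107]
wrist_force: [-0.5, -0.5, 2.0]
width: 0.0426
finger_force: 30.0
```

>>> {"api": "arm_command", "payload": {"plan": [{"grip": 1, "slide": [0, 0, -0.08], "spin": 0}, {"grip": 1, "slide": [0, 0, -0.12], "spin": 0}, {"grip": 1, "slide": [0, 0, -0.12], "spin": 0}, {"grip": 1, "slide": [0, 0, -0.12], "spin": 0}, {"grip": 1, "slide": [0, 0, -0.12], "spin": 0}, {"grip": 1, "slide": [0, 0, -0.02], "spin": 0}]}}

```text
time: 32.67
tool_pos: [0.4161, -0.3207, 0.3926]
ee_rot: [-3.135, 0.006, -3.107]
wrist_force: [1.3, -0.2, -1.0]
width: 0.043
finger_force: 30.0
```

>>> {"api": "arm_command", "payload": {"plan": [{"grip": 1, "slide": [-0.06, 0.0946, 0], "spin": 0}, {"grip": 1, "slide": [-0.06, 0.0946, 0], "spin": 0}, {"grip": 1, "slide": [-0.06, 0.0946, 0], "spin": 0}, {"grip": 1, "slide": [-0.06, 0.0946, 0], "spin": 0}, {"grip": 1, "slide": [-0.06, 0.0946, 0], "spin": 0}, {"grip": 1, "slide": [0, 0, 0], "spin": 0}, {"grip": 1, "slide": [0, 0, 0], "spin": 0}]}}

```text
time: 33.55
tool_pos: [0.5569, -0.0787, 0.3854]
ee_rot: [3.141, -0.004, -3.107]
wrist_force: [-1.0, -0.6, -0.6]
width: 0.0427
finger_force: 30.0
```

>>> {"api": "arm_command", "payload": {"plan": [{"grip": 1, "slide": [0, 0, 0.08], "spin": 0}, {"grip": 1, "slide": [0, 0, 0.08], "spin": 0}, {"grip": 1, "slide": [0, 0, 0.08], "spin": 0}, {"grip": 1, "slide": [0, 0, 0.02], "spin": 0}, {"grip": 1, "slide": [0, 0, 0], "spin": 0}, {"grip": -0.4, "slide": [0, 0, 0], "spin": 0}, {"grip": -0.4, "slide": [0, 0, 0], "spin": 0}, {"grip": -0.4, "slide": [0, 0, 0], "spin": 0}, {"grip": -0.4, "slide": [0, 0, 0], "spin": 0}]}}

```text
time: 34.67
tool_pos: [0.5579, -0.0766, 0.2595]
ee_rot: [3.138, 0.003, -3.105]
wrist_force: [-0.7, 6.1, 3.7]
width: 0.0659
finger_force: 2.8
```

>>> {"api": "arm_command", "payload": {"plan": [{"grip": -0.4, "slide": [0, 0, -0.06], "spin": 0}, {"grip": -0.4, "slide": [0, 0, -0.1], "spin": 0}, {"grip": -0.4, "slide": [0, 0, -0.1], "spin": 0}, {"grip": -1, "slide": [0, 0, 0], "spin": 0}]}}

```text
time: 35.17
tool_pos: [0.5582, -0.0789, 0.3939]
ee_rot: [-3.138, 0.011, -3.107]
wrist_force: [0.4, -0.2, -0.3]
width: 0.0726
finger_force: 0.0
```

A finger brushed the end wall at about 6 N while opening, which did no harm. The slim jar is next.

>>> {"api": "arm_command", "payload": {"plan": [{"grip": -1, "slide": [0.0715, -0.058, 0], "spin": 0}, {"grip": -1, "slide": [0.0715, -0.058, 0], "spin": 0}, {"grip": -1, "slide": [0.0715, -0.058, 0], "spin": 0}, {"grip": -1, "slide": [0.0715, -0.058, 0], "spin": 0}, {"grip": -1, "slide": [0, 0, 0], "spin": 0}, {"grip": -1, "slide": [0, 0, 0], "spin": 0}]}}

```text
time: 35.92
tool_pos: [0.4185, -0.1993, 0.3869]
ee_rot: [3.141, -0.0, -3.107]
wrist_force: [0.0, 0.0, -0.9]
width: 0.0939
finger_force: 0.0
```

>>> {"api": "arm_command", "payload": {"plan": [{"grip": -1, "slide": [0, 0, 0.12], "spin": 0}, {"grip": -1, "slide": [0, 0, 0.12], "spin": 0}, {"grip": -1, "slide": [0, 0, 0.12], "spin": 0}, {"grip": -1, "slide": [0, 0, 0.12], "spin": 0}, {"grip": -1, "slide": [0, 0, 0.12], "spin": 0}, {"grip": -1, "slide": [0, 0, 0], "spin": 0}, {"grip": 1, "slide": [0, 0, 0], "spin": 0}, {"grip": 1, "slide": [0, 0, 0], "spin": 0}, {"grip": 1, "slide": [0, 0, 0], "spin": 0}, {"grip": 1, "slide": [0, 0, 0], "spin": 0}]}}

```text
time: 37.17
tool_pos: [0.419, -0.2, 0.0888]
ee_rot: [-3.14, 0.002, -3.107]
wrist_force: [-0.4, -0.1, -0.8]
width: 0.0575
finger_force: 0.0
```

>>> {"api": "arm_command", "payload": {"plan": [{"grip": 1, "slide": [0, 0, 0], "spin": 0}, {"grip": 1, "slide": [0, 0, 0], "spin": 0}, {"grip": 1, "slide": [0, 0, 0], "spin": 0}, {"grip": 1, "slide": [0, 0, 0], "spin": 0}]}}

```text
time: 37.67
tool_pos: [0.4182, -0.1994, 0.0874]
ee_rot: [3.141, -0.0, -3.107]
wrist_force: [-0.7, 0.4, 0.4]
width: 0.0325
finger_force: 29.9
```

>>> {"api": "arm_command", "payload": {"plan": [{"grip": 1, "slide": [0, 0, -0.1], "spin": 0}, {"grip": 1, "slide": [0, 0, -0.12], "spin": 0}, {"grip": 1, "slide": [0, 0, -0.12], "spin": 0}, {"grip": 1, "slide": [0, 0, -0.12], "spin": 0}, {"grip": 1, "slide": [0, 0, -0.12], "spin": 0}, {"grip": 1, "slide": [0, 0, 0], "spin": 0}]}}

```text
time: 38.42
tool_pos: [0.4194, -0.2002, 0.3832]
ee_rot: [-3.135, 0.009, -3.107]
wrist_force: [0.1, 0.2, -1.8]
width: 0.0325
finger_force: 29.9
```

```bash
python3 - <<'E'
from h import *
o=sensors.get_obs();print(o['tool_pos'])
t=save('top','t6.png')[:,:,::-1]
cv2.imwrite('pics/c6.png',cv2.resize(t[150:310,250:450],None,fx=4,fy=4,interpolation=cv2.INTER_CUBIC)[:600])
E
```

```text
[ 0.41935835 -0.20023005  0.38321678]
```

View pics/c6.png

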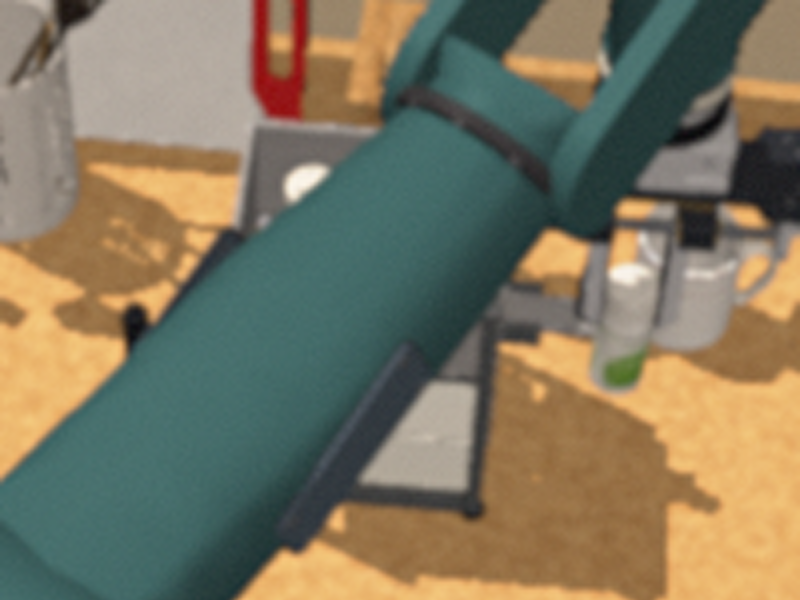

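The slim jar is held but the arm hides the hopper. I'll place this jar in the middle and watch the force while lowering.

>>> {"api": "arm_command", "payload": {"plan": [{"grip": 1, "slide": [-0.0718, 0.064, 0], "spin": 0}, {"grip": 1, "slide": [-0.0718, 0.064, 0], "spin": 0}, {"grip": 1, "slide": [-0.0718, 0.064, 0], "spin": 0}, {"grip": 1, "slide": [-0.0718, 0.064, 0], "spin": 0}, {"grip": 1, "slide": [-0.0718, 0.064, 0], "spin": 0}, {"grip": 1, "slide": [0, 0, 0], "spin": 0}, {"grip": 1, "slide": [0, 0, 0], "spin": 0}, {"grip": 1, "slide": [0, 0, 0.06], "spin": 0}, {"grip": 1, "slide": [0, 0, 0.06], "spin": 0}, {"grip": 1, "slide": [0, 0, 0], "spin": 0}]}}

```text
time: 39.72
tool_pos: [0.5901, -0.0344, 0.3142]
ee_rot: [3.141, -0.007, -3.109]
wrist_force: [-1.0, 0.4, -0.7]
width: 0.0328
finger_force: 30.0
```

>>> {"api": "arm_command", "payload": {"plan": [{"grip": 1, "slide": [0, 0, 0.03], "spin": 0}, {"grip": 1, "slide": [0, 0, 0.03], "spin": 0}, {"grip": 1, "slide": [0, 0, 0], "spin": 0}]}}

```text
time: 40.1
tool_pos: [0.5916, -0.0334, 0.2859]
ee_rot: [3.141, -0.003, -3.107]
wrist_force: [-0.2, -0.8, -1.3]
width: 0.0325
finger_force: 30.0
```

>>> {"api": "arm_command", "payload": {"plan": [{"grip": 1, "slide": [0, 0, 0.04], "spin": 0}, {"grip": 1, "slide": [0, 0, 0.03], "spin": 0}, {"grip": 1, "slide": [0, 0, 0.01], "spin": 0}, {"grip": 1, "slide": [0, 0, 0], "spin": 0}, {"grip": 0, "slide": [0, 0, 0], "spin": 0}, {"grip": 0, "slide": [0, 0, 0], "spin": 0}, {"grip": 0, "slide": [0, 0, 0], "spin": 0}]}}

```text
time: 40.98
tool_pos: [0.5924, -0.0335, 0.2483]
ee_rot: [-3.141, 0.001, -3.107]
wrist_force: [0.9, -0.8, -0.4]
width: 0.0469
finger_force: 0.0
```

>>> {"api": "arm_command", "payload": {"plan": [{"grip": 0, "slide": [0, 0, -0.05], "spin": 0}, {"grip": 0, "slide": [0, 0, -0.1], "spin": 0}, {"grip": 0, "slide": [0, 0, -0.08], "spin": 0}, {"grip": 0, "slide": [0, 0, 0], "spin": 0}]}}

```text
time: 41.48
tool_pos: [0.5931, -0.0336, 0.3676]
ee_rot: [-3.14, 0.009, -3.107]
wrist_force: [0.4, -0.2, 0.2]
width: 0.0471
finger_force: 0.0
```

>>> {"api": "arm_command", "payload": {"plan": [{"grip": 0, "slide": [0, -0.1043, 0], "spin": 0}, {"grip": 0, "slide": [0, -0.1043, 0], "spin": 0}, {"grip": 0, "slide": [0, -0.1043, 0], "spin": 0}, {"grip": 0, "slide": [0, 0, 0], "spin": 0}, {"grip": 0, "slide": [0, 0, 0.1], "spin": 0}, {"grip": 0, "slide": [0, 0, 0.1], "spin": 0}, {"grip": 0, "slide": [0, 0, 0], "spin": 0}]}}

```text
time: 42.35
tool_pos: [0.5945, -0.1873, 0.2546]
ee_rot: [3.135, -0.014, -3.106]
wrist_force: [-0.3, -0.9, 0.7]
width: 0.0473
finger_force: 0.0
```

```bash
python3 - <<'E'
from h import *
t=save('top','t7.png')[:,:,::-1];s=save('scene','s7.png')[:,:,::-1]
cv2.imwrite('pics/c7.png',np.hstack([cv2.resize(t[160:310,280:430],None,fx=2.6,fy=2.6),cv2.resize(s[190:340,330:480],None,fx=2.6,fy=2.6)]))
E
```

```text
(no output)
```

View pics/c7.png

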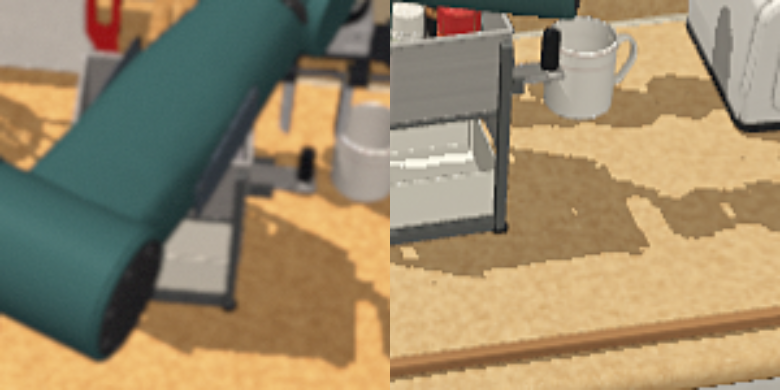

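The red and white caps are in the box, the knob is at (398,218) in the top view, and the fingers straddle it. I'll descend and grip.

```bash
python3 -c "
from h import *
print(px2w('scene',391.9,202,.192),px2w('top',397.9,217.7,.192))"
```

```text
[ 0.59192334 -0.18603769  0.192     ] [ 0.59628406 -0.18584125  0.192     ]
```

>>> {"api": "arm_command", "payload": {"plan": [{"grip": 0, "slide": [0, 0, 0.06], "spin": 0}, {"grip": 0, "slide": [0, 0, 0.06], "spin": 0}, {"grip": 0, "slide": [0, 0, 0.01], "spin": 0}, {"grip": 0, "slide": [0, 0, 0], "spin": 0}]}}

```text
time: 42.95
tool_pos: [0.5989, -0.19, 0.2005]
ee_rot: [-3.14, 0.004, -3.107]
wrist_force: [-0.6, -0.7, 0.3]
width: 0.0474
finger_force: 0.0
```

>>> {"api": "arm_command", "payload": {"plan": [{"grip": 1, "slide": [0, 0, 0], "spin": 0}, {"grip": 1, "slide": [0, 0, 0], "spin": 0}, {"grip": 1, "slide": [0, 0, 0], "spin": 0}, {"grip": 1, "slide": [0, 0, 0], "spin": 0}, {"grip": 1, "slide": [0, 0, 0], "spin": 0}]}}

```text
time: 43.58
tool_pos: [0.598, -0.1887, 0.1985]
ee_rot: [3.14, 0.002, -3.106]
wrist_force: [-0.1, 4.2, 5.2]
width: 0.0192
finger_force: 30.0
```

>>> {"api": "arm_command", "payload": {"plan": [{"grip": 1, "slide": [0, -0.016, 0], "spin": 0}, {"grip": 1, "slide": [0, -0.016, 0], "spin": 0}, {"grip": 1, "slide": [0, -0.016, 0], "spin": 0}, {"grip": 1, "slide": [0, -0.016, 0], "spin": 0}, {"grip": 1, "slide": [0, -0.016, 0], "spin": 0}, {"grip": 1, "slide": [0, -0.014, 0], "spin": 0}, {"grip": 1, "slide": [0, -0.01, 0], "spin": 0}, {"grip": 1, "slide": [0, 0, 0], "spin": 0}]}}

```text
time: 44.58
tool_pos: [0.5993, -0.2376, 0.1984]
ee_rot: [3.133, -0.0, -3.104]
wrist_force: [-1.9, 12.8, 7.6]
width: 0.0192
finger_force: 30.0
```

The bolt is drawn to its stop, about 49 mm. I'll release, rise, turn the fingers to close along x and cross to the left.

>>> {"api": "arm_command", "payload": {"plan": [{"grip": -0.1, "slide": [0, 0, 0], "spin": 0}, {"grip": -0.1, "slide": [0, 0, 0], "spin": 0}, {"grip": -0.1, "slide": [0, 0, 0], "spin": 0}, {"grip": -0.1, "slide": [0, 0, 0], "spin": 0}, {"grip": -0.1, "slide": [0, 0, -0.06], "spin": 0}, {"grip": -0.1, "slide": [0, 0, -0.1], "spin": 0}, {"grip": -0.1, "slide": [0, 0, -0.1], "spin": 0}, {"grip": -0.1, "slide": [0, 0, -0.1], "spin": 0}, {"grip": -1, "slide": [0, 0, 0], "spin": 1}, {"grip": -1, "slide": [0, 0, 0], "spin": 1}]}}

```text
time: 45.82
tool_pos: [0.5995, -0.2424, 0.3785]
ee_rot: [-3.14, 0.002, 2.998]
wrist_force: [0.5, 0.1, 0.8]
width: 0.0682
finger_force: 0.0
```

>>> {"api": "arm_command", "payload": {"plan": [{"grip": -1, "slide": [0, 0, 0], "spin": 1}, {"grip": -1, "slide": [0, 0, 0], "spin": 1}, {"grip": -1, "slide": [0, 0, 0], "spin": 1}, {"grip": -1, "slide": [0, 0, 0], "spin": 1}, {"grip": -1, "slide": [0, 0, 0], "spin": 1}, {"grip": -1, "slide": [0, 0, 0], "spin": 1}, {"grip": -1, "slide": [0, 0, 0], "spin": 1}, {"grip": -1, "slide": [0, 0, 0], "spin": 1}, {"grip": -1, "slide": [0, 0, 0], "spin": 1}, {"grip": -1, "slide": [0, 0, 0], "spin": 1}]}}

```text
time: 47.08
tool_pos: [0.5993, -0.2423, 0.3772]
ee_rot: [-3.141, 0.0, 2.125]
wrist_force: [-0.2, -0.8, -0.0]
width: 0.094
finger_force: 0.0
```

>>> {"api": "arm_command", "payload": {"plan": [{"grip": -1, "slide": [0, 0, 0], "spin": 1}, {"grip": -1, "slide": [0, 0, 0], "spin": 1}, {"grip": -1, "slide": [0, 0, 0], "spin": 1}, {"grip": -1, "slide": [0, 0, 0], "spin": 1}, {"grip": -1, "slide": [0, 0, 0], "spin": 1}, {"grip": -1, "slide": [0, 0, 0], "spin": 1}, {"grip": -1, "slide": [0, 0, 0], "spin": 0}]}}

```text
time: 47.95
tool_pos: [0.5993, -0.2422, 0.3772]
ee_rot: [-3.141, 0.0, 1.606]
wrist_force: [-0.9, -0.4, -0.7]
width: 0.0941
finger_force: 0.0
```

>>> {"api": "arm_command", "payload": {"plan": [{"grip": -1, "slide": [0.108, -0.038, 0], "spin": 0}, {"grip": -1, "slide": [0.108, -0.038, 0], "spin": 0}, {"grip": -1, "slide": [0.108, -0.038, 0], "spin": 0}, {"grip": -1, "slide": [0.108, -0.038, 0], "spin": 0}, {"grip": -1, "slide": [0.108, -0.038, 0], "spin": 0}, {"grip": -1, "slide": [0.108, -0.038, 0], "spin": 0}, {"grip": -1, "slide": [0.108, -0.038, 0], "spin": 0}, {"grip": -1, "slide": [0.108, -0.038, 0], "spin": 0}, {"grip": -1, "slide": [0.108, -0.038, 0], "spin": 0}, {"grip": -1, "slide": [0.108, -0.038, 0], "spin": 0}]}}

```text
time: 49.2
tool_pos: [0.39, 0.2928, 0.3777]
ee_rot: [3.141, -0.0, 1.607]
wrist_force: [0.9, -0.2, -0.2]
width: 0.0942
finger_force: 0.0
```

>>> {"api": "arm_command", "payload": {"plan": [{"grip": -1, "slide": [0.108, -0.038, 0], "spin": 0}, {"grip": -1, "slide": [0.108, -0.038, 0], "spin": 0}, {"grip": -1, "slide": [0, 0, 0], "spin": 0}, {"grip": -1, "slide": [0, 0, 0], "spin": 0}]}}

```text
time: 49.7
tool_pos: [0.3493, 0.3977, 0.3774]
ee_rot: [3.141, 0.001, 1.606]
wrist_force: [0.4, -0.2, 0.5]
width: 0.094
finger_force: 0.0
```

```bash
python3 - <<'E'
from h import *
t=save('top','t8.png')[:,:,::-1];s=save('scene','s8.png')[:,:,::-1]
cv2.imwrite('pics/c8.png',np.hstack([cv2.resize(t[160:310,260:410],None,fx=2.6,fy=2.6),cv2.resize(s[160:310,270:420],None,fx=2.6,fy=2.6)]))
E
```

```text
(no output)
```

View pics/c8.png

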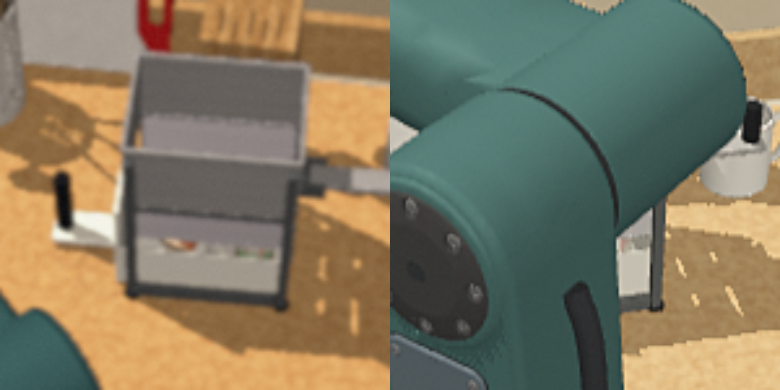

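The floor has dropped, the box is empty and the jars lie in the tray. The post is at (284,228) in the top view. I'll go and grip it.

>>> {"api": "arm_command", "payload": {"plan": [{"grip": -1, "slide": [-0.0887, 0.076, 0], "spin": 0}, {"grip": -1, "slide": [-0.0887, 0.076, 0], "spin": 0}, {"grip": -1, "slide": [-0.0887, 0.076, 0], "spin": 0}, {"grip": -1, "slide": [-0.0887, 0.076, 0], "spin": 0}, {"grip": -1, "slide": [-0.0887, 0.076, 0], "spin": 0}, {"grip": -1, "slide": [-0.0887, 0.076, 0], "spin": 0}, {"grip": -1, "slide": [0, 0, 0], "spin": 0}, {"grip": -1, "slide": [0, 0, 0], "spin": 0}]}}

```text
time: 50.8
tool_pos: [0.586, 0.1387, 0.3777]
ee_rot: [-3.142, -0.0, 1.603]
wrist_force: [-0.1, -0.2, -0.1]
width: 0.0941
finger_force: 0.0
```

```bash
python3 -c "
from h import *
print(px2w('top',283.8,229,.107))"
```

```text
[0.58209097 0.14163942 0.107     ]
```

>>> {"api": "arm_command", "payload": {"plan": [{"grip": -1, "slide": [0, 0, 0.1], "spin": 0}, {"grip": -1, "slide": [0, 0, 0.1], "spin": 0}, {"grip": -1, "slide": [0, 0, 0.1], "spin": 0}, {"grip": -1, "slide": [0, 0, 0.1], "spin": 0}, {"grip": -1, "slide": [0, 0, 0.1], "spin": 0}, {"grip": -1, "slide": [0, 0, 0.06], "spin": 0}, {"grip": -1, "slide": [0, 0, 0], "spin": 0}]}}

```text
time: 51.68
tool_pos: [0.5834, 0.1407, 0.0952]
ee_rot: [-3.136, 0.0, 1.607]
wrist_force: [0.2, 0.1, 0.8]
width: 0.0939
finger_force: 0.0
```

>>> {"api": "arm_command", "payload": {"plan": [{"grip": 1, "slide": [0, 0, 0], "spin": 0}, {"grip": 1, "slide": [0, 0, 0], "spin": 0}, {"grip": 1, "slide": [0, 0, 0], "spin": 0}, {"grip": 1, "slide": [0, 0, 0], "spin": 0}, {"grip": 1, "slide": [0, 0, 0], "spin": 0}, {"grip": 1, "slide": [0, 0, 0], "spin": 0}, {"grip": 1, "slide": [0, 0, 0], "spin": 0}, {"grip": 1, "slide": [0, 0, 0], "spin": 0}, {"grip": 1, "slide": [0, 0, 0], "spin": 0}, {"grip": 1, "slide": [0, 0, 0], "spin": 0}]}}

```text
time: 52.92
tool_pos: [0.5872, 0.14, 0.0974]
ee_rot: [3.139, -0.0, 1.605]
wrist_force: [6.1, 0.9, -2.9]
width: 0.0212
finger_force: 30.0
```

>>> {"api": "arm_command", "payload": {"plan": [{"grip": 1, "slide": [0.01, 0, 0], "spin": 0}, {"grip": 1, "slide": [0.018, 0, 0], "spin": 0}, {"grip": 1, "slide": [0.018, 0, 0], "spin": 0}, {"grip": 1, "slide": [0.018, 0, 0], "spin": 0}, {"grip": 1, "slide": [0.018, 0, 0], "spin": 0}, {"grip": 1, "slide": [0.018, 0, 0], "spin": 0}, {"grip": 1, "slide": [0.018, 0, 0], "spin": 0}, {"grip": 1, "slide": [0.018, 0, 0], "spin": 0}, {"grip": 1, "slide": [0.018, 0, 0], "spin": 0}, {"grip": 1, "slide": [0.018, 0, 0], "spin": 0}]}}

```text
time: 54.18
tool_pos: [0.585, 0.2246, 0.0974]
ee_rot: [3.138, 0.003, 1.604]
wrist_force: [7.5, -3.8, -2.4]
width: 0.0212
finger_force: 30.0
```

>>> {"api": "arm_command", "payload": {"plan": [{"grip": 1, "slide": [0.018, 0, 0], "spin": 0}, {"grip": 1, "slide": [0.018, 0, 0], "spin": 0}, {"grip": 1, "slide": [0.018, 0, 0], "spin": 0}, {"grip": 1, "slide": [0.018, 0, 0], "spin": 0}, {"grip": 1, "slide": [0.016, 0, 0], "spin": 0}, {"grip": 1, "slide": [0.012, 0, 0], "spin": 0}, {"grip": 1, "slide": [0, 0, 0], "spin": 0}, {"grip": 1, "slide": [0, 0, 0], "spin": 0}]}}

```text
time: 55.18
tool_pos: [0.5838, 0.2703, 0.0974]
ee_rot: [3.138, 0.01, 1.602]
wrist_force: [6.1, -10.7, -1.2]
width: 0.0215
finger_force: 30.0
```

It stopped after 130 mm with the force rising. I'll release, rise, back away and check.

>>> {"api": "arm_command", "payload": {"plan": [{"grip": -1, "slide": [0, 0, 0], "spin": 0}, {"grip": -1, "slide": [0, 0, 0], "spin": 0}, {"grip": -1, "slide": [0, 0, 0], "spin": 0}, {"grip": -1, "slide": [0, 0, 0], "spin": 0}, {"grip": -1, "slide": [0, 0, -0.06], "spin": 0}, {"grip": -1, "slide": [0, 0, -0.1], "spin": 0}, {"grip": -1, "slide": [0, 0, -0.12], "spin": 0}, {"grip": -1, "slide": [0, 0, -0.12], "spin": 0}, {"grip": -1, "slide": [0, 0, -0.12], "spin": 0}, {"grip": -1, "slide": [0, 0, 0], "spin": 0}]}}

```text
time: 56.42
tool_pos: [0.5823, 0.2766, 0.3656]
ee_rot: [3.128, -0.005, 1.606]
wrist_force: [-0.4, -0.2, 0.2]
width: 0.094
finger_force: 0.0
```

>>> {"api": "arm_command", "payload": {"plan": [{"grip": -1, "slide": [0.05, -0.1, 0], "spin": 0}, {"grip": -1, "slide": [0.05, -0.1, 0], "spin": 0}, {"grip": -1, "slide": [0.05, -0.1, 0], "spin": 0}, {"grip": -1, "slide": [0.05, -0.1, 0], "spin": 0}, {"grip": -1, "slide": [0.05, -0.1, 0], "spin": 0}, {"grip": -1, "slide": [0.05, -0.1, 0], "spin": 0}, {"grip": -1, "slide": [0.05, -0.08, 0], "spin": 0}, {"grip": -1, "slide": [0.05, 0, 0], "spin": 0}, {"grip": -1, "slide": [0, 0, 0], "spin": 0}]}}

```text
time: 57.55
tool_pos: [0.2336, 0.4646, 0.3553]
ee_rot: [-3.139, 0.003, 1.608]
wrist_force: [-0.0, -0.2, -0.8]
width: 0.0937
finger_force: 0.0
```

```bash
python3 - <<'E'
from h import *
t=save('top','t9.png')[:,:,::-1];s=save('scene','s9.png')[:,:,::-1]
cv2.imwrite('pics/c9.png',cv2.resize(t[150:340,180:440],None,fx=3,fy=3,interpolation=cv2.INTER_CUBIC))
E
```

```text
(no output)
```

View pics/c9.png

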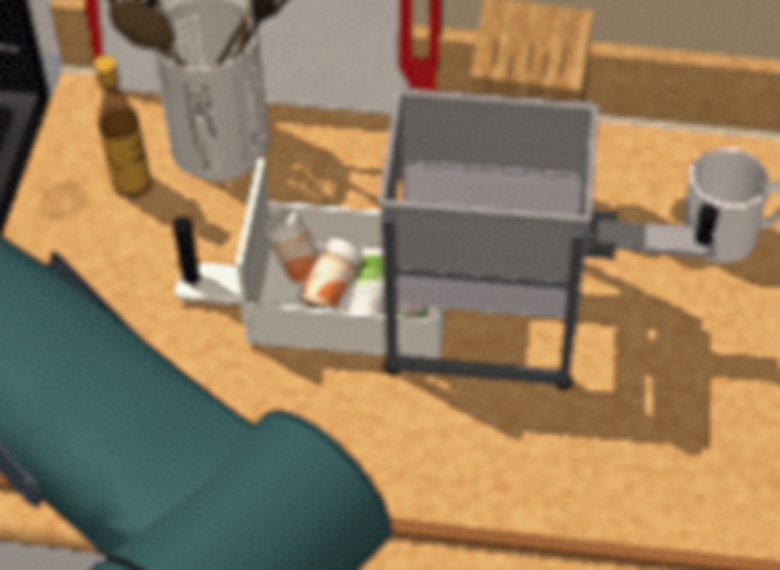

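The tray is out with two onion jars and the slim jar in view, and the red one's base shows at (412,308). The black jar isn't visible from here, so I'll check the scene view.

```bash
python3 - <<'E'
from h import *
print(px2w('top',241,224,.107))
s=cv2.imread('pics/s9.png');cv2.imwrite('pics/c10.png',cv2.resize(s[180:370,130:390],None,fx=3,fy=3,interpolation=cv2.INTER_CUBIC))
E
```

```text
[0.58465299 0.27183544 0.107     ]
```

View pics/c10.png

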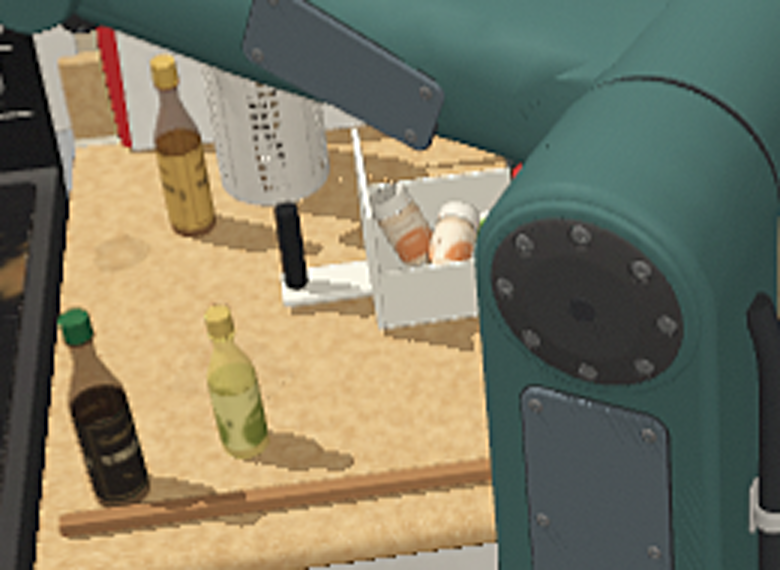

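The tray post is at y = 0.272, which is the stop, and the bottles haven't moved. I'll swing the arm aside to the right to look for the black jar.

>>> {"api": "arm_command", "payload": {"plan": [{"grip": -1, "slide": [-0.04, 0.1, 0], "spin": 0}, {"grip": -1, "slide": [-0.04, 0.1, 0], "spin": 0}, {"grip": -1, "slide": [-0.1, 0.03, -0.01], "spin": 0}, {"grip": -1, "slide": [-0.11, 0, 0], "spin": 0}, {"grip": -1, "slide": [-0.11, 0, 0], "spin": 0}, {"grip": -1, "slide": [-0.11, 0, 0], "spin": 0}, {"grip": -1, "slide": [-0.11, 0, 0], "spin": 0}, {"grip": -1, "slide": [-0.11, 0, 0], "spin": 0}, {"grip": -1, "slide": [-0.11, 0, 0], "spin": 0}, {"grip": -1, "slide": [-0.11, 0, 0], "spin": 0}]}}

```text
time: 58.9
tool_pos: [0.3651, -0.0092, 0.3624]
ee_rot: [3.141, 0.0, 1.604]
wrist_force: [1.2, 0.2, 0.9]
width: 0.0939
finger_force: 0.0
```

>>> {"api": "arm_command", "payload": {"plan": [{"grip": -1, "slide": [-0.11, 0, 0], "spin": 0}, {"grip": -1, "slide": [-0.11, 0, 0], "spin": 0}, {"grip": -1, "slide": [-0.11, 0, 0], "spin": 0}, {"grip": -1, "slide": [-0.11, 0, 0], "spin": 0}, {"grip": -1, "slide": [-0.11, -0.03, 0], "spin": 0}, {"grip": -1, "slide": [-0.11, -0.03, 0], "spin": 0}, {"grip": -1, "slide": [0, 0, 0], "spin": 0}, {"grip": -1, "slide": [0, 0, 0], "spin": 0}]}}

```text
time: 59.9
tool_pos: [0.3467, -0.3375, 0.3623]
ee_rot: [-3.141, -0.001, 1.604]
wrist_force: [-0.6, -0.0, -0.6]
width: 0.094
finger_force: 0.0
```

```bash
python3 - <<'E'
from h import *
t=save('top','t11.png')[:,:,::-1];s=save('scene','s11.png')[:,:,::-1]
k=dict(fx=4,fy=4,interpolation=cv2.INTER_CUBIC)
a=cv2.resize(t[170:290,255:355],None,**k);b=cv2.resize(s[170:290,240:340],None,**k)
cv2.imwrite('pics/c11.png',np.hstack([a,b]))
print(sensors.get_obs()['tool_pos'])
E
```

```text
[ 0.34746412 -0.33658395  0.36294471]
```

View pics/c11.png

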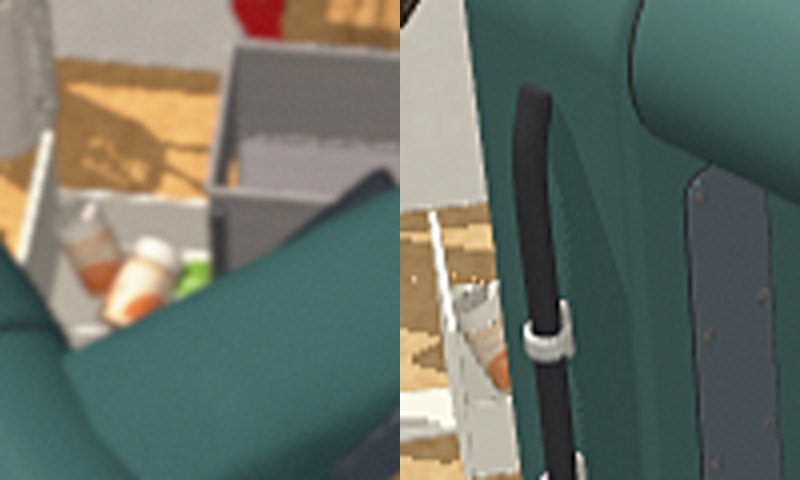

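My picture views are used up, so I'll check numerically. I'll look for near-black or dark-orange pixels in the slot above the tray's front wall, just after the drop (t8) and at the end (t9).

```bash
python3 - <<'E'
from h import *
for f,x0,x1,y0,y1 in(('t8.png',310,370,250,260),('t9.png',308,330,247,260)):
    im=cv2.imread('pics/'+f)[:,:,::-1]
    print(f)
    for y in range(y0,y1): print(y,' '.join('%x%x%x'%tuple(im[y,x]//16) for x in range(x0,x1,1 if x1-x0<30 else 2)))
for q in((.592,0.03,.02),(.592,.01,.05),(.655,.03,.05),(.55,.03,.02)): print(q,w2px('top',q))
E
```

```text
t8.png
250 333 666 887 887 877 877 877 877 877 877 877 877 877 877 877 877 877 877 877 877 877 877 877 777 877 777 877 777 877 656
251 333 766 988 998 988 887 877 988 988 887 877 877 877 877 877 877 877 877 877 877 877 877 877 777 777 777 777 777 777 555
252 333 776 a99 a99 a98 998 876 a98 ba8 b98 876 876 876 877 877 877 877 877 877 877 877 877 877 877 777 877 777 777 777 555
253 333 776 a99 aa9 aa9 a98 877 976 ba8 ca8 a75 954 854 987 988 877 887 888 877 877 877 877 877 877 877 877 877 777 777 555
254 333 776 a99 a98 a99 a99 988 875 986 b97 a75 953 854 998 998 887 988 988 887 988 877 877 877 887 877 877 777 877 877 555
255 332 766 a98 a98 a98 aa9 aa9 876 865 975 976 964 965 a99 998 887 988 a98 988 988 877 876 877 987 987 877 877 877 888 655
256 333 766 a98 a98 aa9 baa bba 998 987 876 876 987 a98 a99 998 877 987 998 998 988 776 775 876 987 987 976 876 776 998 655
257 333 766 a98 a99 aa9 aa9 aa9 998 998 998 a98 ba9 ba9 a99 998 987 988 a99 a98 988 766 665 776 887 887 876 775 665 998 655
258 333 766 a98 a98 a98 a98 a98 998 a98 a98 a99 aa9 aa9 a98 998 a98 a99 ba9 ba9 998 877 786 887 997 8
[... 840 characters left out ...]
5 675 665 564 664 776 998 aa9 aa9 988 776 765 864
255 776 444 333 444 787 998 998 887 876 876 786 786 776 876 987 a98 aa9 aa9 998 876 764 864
256 776 444 333 444 776 998 998 998 a98 a98 a98 a98 a98 aa9 ba9 aa9 a99 a99 998 876 864 863
257 666 443 332 443 766 998 a98 a98 a98 a99 a99 aa9 aa9 aa9 aa9 a99 998 998 887 876 864 864
258 665 443 333 444 766 988 a98 a98 a98 a98 a98 a98 a98 a98 a98 a98 998 998 887 876 864 864
259 665 443 333 444 766 988 a98 a98 a98 998 a98 998 a98 a98 a98 a98 998 998 887 876 864 864
(0.592, 0.03, 0.02) [321.81500333 248.19695767]
(0.592, 0.01, 0.05) [328.36657818 242.82653203]
(0.655, 0.03, 0.05) [324.48600523 226.1831953 ]
(0.55, 0.03, 0.02) [319.97647378 259.16042016]
```

The black jar can't be seen directly behind the front leaf. The box reads empty, though, the worktop shows nothing loose, and the tray ran freely to its stop. The robot is clear of everything, so I'm handing in.

```bash
python3 -c "
from h import *
print(ticket.close_job())"
```

```text
the job is handed in; nothing more can be done
None
```

The job is handed in: all five jars present went into the hopper, the bolt was drawn, and the tray was pulled out to its stop. I saw four of the jars in the tray. The black-capped one was hidden behind the front leaf, so I only infer that it is there too. The bottles and mug were not touched.

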